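Put up the ear-defender rack and hang the ear defenders on it

ROBOT

A 6-joint arm with a two-finger parallel gripper is mounted at the origin on the work surface. World frame = base frame: x ahead of the robot, y to its left, z up, the work surface at z = 0. Lengths are in m, angles in rad, forces in N, time in s.
With the tool pointing down it reaches from about 0.4 to 0.825 m from the base axis. Payload 7 kg.
Tool frame: the origin (TCP) lies midway between the tips of the shut fingers; the grasp point (between the pads) lies 19 mm behind it; z points along the fingers, x is the direction in which the jaws open and shut, and the axes are right-handed (so a half turn about z gives the same grasp; the last joint's range is limited). The gripper opens to 88 mm and grips with 3 to 60 N. Pads are 19 mm wide; open, the fingers measure 130 mm over their backs; the gripper's body (78 mm by 193 mm) begins 47 mm behind the grasp point.
Start: joints at [1.559, 0.359, 0.012, 0, -1.224, -0.288], TCP at [0.199, 0.645, 0.227] pointing down, gripper open.
Joint ranges: [-3.07, 3.07], [-1.43, 2.12], [-1.02, 1.25], [-3.03, 1.67], [-3.05, -0], [-3.03, 3.03]. Speed limits (rad/s): [2.39, 2.39, 3.01, 3.14, 3.14, 3.14].

INTERFACE

Orientations are given as [roll, pitch, yaw] about the fixed x, y, z axes, in that order (R = Rz(yaw) Ry(pitch) Rx(roll)).
In Python, from station import status, eyes, workorder gives the robot as it stands.
- The arm moves only by the shell command python3 -m jog 'ROWS' [OPENING] [FORCE]. ROWS is JSON, a list of rows, each a list of 6 numbers: the shift along the world's x, y, z in mm, then the turn, a rotation vector about the world's x, y, z in rad. A call has 1 to 12 rows; each row shifts and turns the pose as measured when the row begins; what a row does not reach is not made up. A row lasts 1/10 s, in which the tool goes at most 50 mm and 8.59 degrees, less where a joint would pass 70% of its speed; a pose out of reach is approached as far as the arm can. A call with a gripper value outside its range is refused whole. OPENING is the opening, from 0 (shut) to 1 (fully open), set as the call begins (- or left out, the last holds). The fingers move at their own pace and stop on an object; FORCE is the grip in N (left out, the last holds). Time passes only in rows, so rows that do not move let the fingers close. It gives the time, the measured TCP pose, the force and the opening at its end, in the units of the state.
- status.get_state(): the state, without advancing time (a new reading comes with each control period).
- eyes.grab_frame(name): name is "side" or "top" or "wrist"; returns the picture (480x640x3 uint8, blue, green, red); there is no depth.
- eyes.calibration(name): a dict with "camera_matrix" (3x3 intrinsics, pixels), "cam_to_world" (4x4, takes a point from camera to world coordinates); the wrist camera has in their place "hand_eye" (4x4, takes a point from camera to tool coordinates, whose origin is the TCP and whose axes are the tool frame's). Camera axes: x right, y up, looking along -z (the intrinsics and any distortion apply to the point x, -y, -z); pixel columns grow to the right and rows downward; lengths in m; the calibration is good to about 2 mm. A picture is of the moment at which its call begins: read the wrist's pose just before it. calibration takes no time and is no camera call.
- workorder.job_done(): hands the job in, once; it reports no verdict.
The state is a dict: "t": time; "q": joint angles; "qd": joint speeds; "joint_efforts": joint torques, N m; "eef_pos": TCP position; "ee_rot": TCP orientation; "force": force on the tool from outside, world axes, zero at the start; "moment": the same for the moment, N m; "width": finger opening in m.
Only numpy, scipy, OpenCV 4.12 (cv2) and the standard library are available. Lean on these libraries where they do the work, as an engineer would, in place of code of your own. Each camera call takes 0.05 s, during which the arm holds its last target. There are 200 camera calls.

TASK

Get the key-cutting bench ready: first lower the metal rack onto the two locating pins of the plate on the bench, so that both pins go through the holes of its foot and it sits flush, and let go of it. Then hang the ear defenders on it, headband over the rack's bar with one cup on either side, hanging freely. Set both down gently rather than dropping them, and leave the glue bottle, the screwdriver and the key tray where they are.

Things in the scene. Friction and masses are not known exactly. Their poses are not given: they have to be found in the camera images.
- dock: steel plate 250 x 110 x 6 mm fixed flat on the bench. Origin: centre of its underside; x along its long side, z up. Two upright locating pins, 10 mm in diameter, on its centre line at x = +95 and -95 mm (y = 0), rise to z = 30 mm; the last 5 mm taper to a 4 mm tip. The rack fits either way round and, seated, lies on the plate's top with its origin at z = 6 mm here.
- rack: loose aluminium rack, about 0.55 kg, standing on the bench. Origin: centre of the foot's underside, z up. Foot 230 x 90 x 8 mm (x, y, z) with through holes of 12.5 mm at x = +95 and -95 mm, y = 0. Posts 14 x 14 mm at x = +62 and -62 mm carry a square bar along x, 138 mm long, 14 mm wide, z = 156 to 170 mm. It can be lifted by the middle of the bar, gripped across its width; it hangs plumb.
- bar_mid (a point): centre of the top face of the rack's bar (170 mm above the rack's origin); axes as the rack's.
- muffs: rigid ear defenders, about 0.26 kg, standing on two cups, headband on top. Origin: midway between the cups at their underside; z up, y from cup to cup, x across the band. 70 x 157 x 159 mm. Cups 86 mm high, at y 34 to 78 mm either side (gap 68 mm). The band's top is a flat pad 28 mm (x) x 40 (y), z = 145 to 159 mm: grip it across x from above, fingertips not below it.
- crest (a point): centre of the underside of the padded top of the headband, 145 mm above the origin of the ear defenders: this rests on the bar; axes as the ear defenders'.
- glue: bystander: glue bottle, 48 mm in diameter, 110 mm tall; origin centre of its underside.
- driver: bystander: screwdriver 160 mm long, lying on the bench.
- keytray: bystander: shallow open tray 70 x 100 x 30 mm with key blanks; origin centre of its underside.

How it is judged:
By the outcome, as a careful person would: the job done as asked, in the order asked, and still so for the second after the job is handed in, with the robot touching nothing.
It also fails if it takes over 66 s, if anything falls off the work surface, if the arm or the gripper's body presses on something with over 40 N, if the wrist force passes 120 N, or if a joint passes its speed limit or range.

## Working session

There is one attempt and no reset: what is moved stays moved. The work goes in short steps, Python scripts to look and compute and a shell command to move; the robot and the scene stay as the last step left them, time stands still between calls to the robot, and variables do not carry over. Pictures are saved under pics/ and viewed, about 8 in all and at most 12, crops included, and the job is handed in when it is done.

```bash
mkdir -p pics
python3 - <<'E'
from station import status, eyes
import cv2,numpy as np
np.set_printoptions(precision=4,suppress=True)
for n in ("top","side","wrist"):
    im=eyes.grab_frame(n); cv2.imwrite(f"pics/{n}0.png",im); print(n,eyes.calibration(n))
print(status.get_state())
E
ls
```

```text
top {'camera_matrix': array([[485.4135,   0.    , 322.4744],
       [  0.    , 485.4135, 240.9552],
       [  0.    ,   0.    ,   1.    ]]), 'cam_to_world': array([[-0.0035,  0.9848, -0.1739,  0.4408],
       [-0.9999, -0.0005,  0.0172,  0.0161],
       [ 0.0168,  0.1739,  0.9846,  1.0884],
       [ 0.    ,  0.    ,  0.    ,  1.    ]])}
side {'camera_matrix': array([[623.9312,   0.    , 317.0692],
       [  0.    , 623.9312, 242.6283],
       [  0.    ,   0.    ,   1.    ]]), 'cam_to_world': array([[-0.7562,  0.4869, -0.4372,  0.1555],
       [-0.6542, -0.575 ,  0.4913,  0.5598],
       [-0.0122,  0.6575,  0.7534,  0.9644],
       [ 0.    ,  0.    ,  0.    ,  1.    ]])}
wrist {'camera_matrix': array([[337.7131,   0.    , 320.8576],
       [  0.    , 337.7131, 241.8761],
       [  0.    ,   0.    ,   1.    ]]), 'hand_eye': array([[ 1.    ,  0.0003, -0.001 , -0.0016],
       [-0.    , -0.9619, -0.2734, -0.0737],
       [-0.001 ,  0.2734, -0.9619, -0.1572],
       [ 0.    ,  0.    ,  0.    ,  1.    ]])}
{'t': 0.15, 'q': array([ 1.5591,  0.3592,  0.0113, -0.0002, -1.2241, -0.2881]), 'qd': array([ 0.0009, -0.0014,  0.001 ,  0.002 ,  0.0014, -0.0003]), 'joint_efforts': array([ -0.001 , -58.3281,  29.3291,   7.0013,   0.0088,  -0.0001]), 'eef_pos': array([0.1993, 0.6445, 0.2258]), 'ee_rot': array([-3.1414, -0.0013, -1.8707]), 'force': array([0.1569, 0.4771, 0.3539]), 'moment': array([0.0007, 0.0021, 0.021 ]), 'width': 0.08785309467314285}
pics
```

View pics/top0.png

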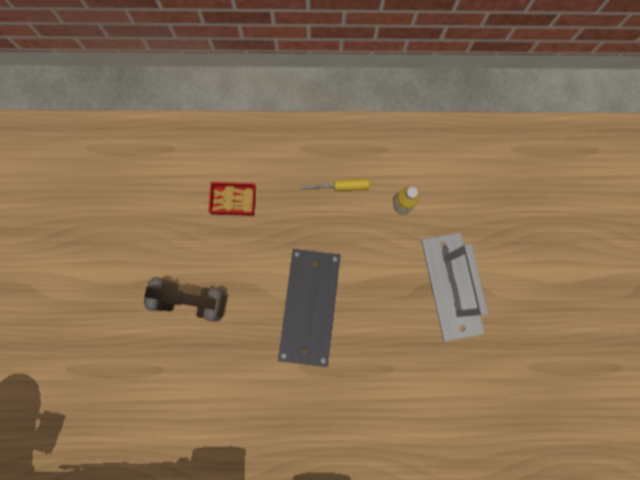

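View pics/side0.png

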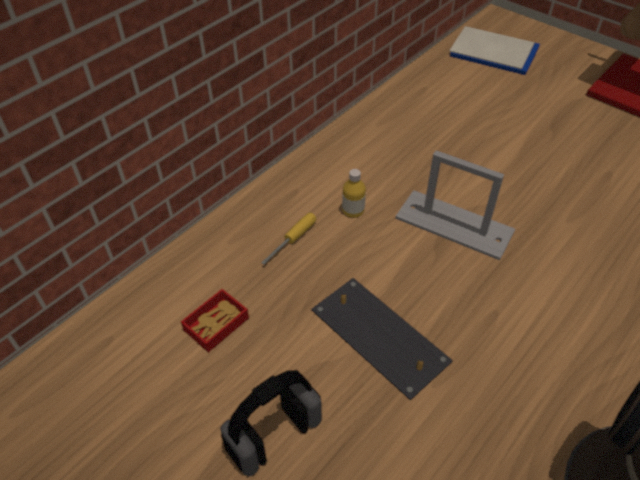

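The top view shows the dock at about (310,307), the rack at (455,287), the muffs at (185,300), the glue at (408,198), the driver at (335,186) and the tray at (232,199). The side view agrees. Next I'll cast rays for coarse positions.

```bash
cat > h.py <<'E'
from station import status, eyes
import cv2,numpy as np
from scipy.spatial.transform import Rotation as R
np.set_printoptions(precision=4,suppress=True)
def cam(n,s=None):
    c=eyes.calibration(n)
    if n!="wrist": return c["camera_matrix"],c["cam_to_world"]
    s=s or status.get_state(); T=np.eye(4); T[:3,:3]=R.from_euler("xyz",s["ee_rot"]).as_matrix(); T[:3,3]=s["eef_pos"]
    return c["camera_matrix"],T@c["hand_eye"]
def ray(KT,px,z):
    K,T=KT; px=np.atleast_2d(px).astype(float)
    d=np.c_[(px[:,0]-K[0,2])/K[0,0],-(px[:,1]-K[1,2])/K[1,1],-np.ones(len(px))]@T[:3,:3].T
    return T[:3,3]+d*((z-T[2,3])/d[:,2])[:,None]
def proj(KT,p):
    K,T=KT; c=(np.atleast_2d(p)-T[:3,3])@T[:3,:3]
    return np.c_[K[0,0]*c[:,0]/-c[:,2]+K[0,2],K[1,1]*-c[:,1]/-c[:,2]+K[1,2]]
def blobs(m,lo=50):
    return sorted([c for c in cv2.findContours(m.astype(np.uint8),cv2.RETR_EXTERNAL,cv2.CHAIN_APPROX_NONE)[0] if cv2.contourArea(c)>=lo],key=cv2.contourArea,reverse=True)
def line(a,b):
    c=(a+b)/2; d=b-a; return c, np.arctan2(d[1],d[0]), np.linalg.norm(d[:2])
E
python3 - <<'E'
from h import *
im=cv2.imread("pics/top0.png"); KT=cam("top"); hsv=cv2.cvtColor(im,cv2.COLOR_BGR2HSV)
roi=np.zeros((480,640),bool); roi[225:390,120:520]=1
dark=roi&(hsv[...,2]<110)&(hsv[...,1]<90)&(np.arange(640)[None]>260)&(np.arange(640)[None]<360)
c=blobs(dark)[0]; q=cv2.boxPoints(cv2.minAreaRect(c)); w=ray(KT,q,.006); print("dock px",q,"\n",w[:,:2],w.mean(0))
for n,a,b,z in [("dockpins@30",(315.5,264),(305,351),.03),("rackholes",(443.5,243),(463,328),.008),("bar ends",(461,247),(484,313),.17),("muff cups top outer",(147,296),(225,304),.086),("glue cap",(412,191),(412,191),.11),("tray",(210,199),(255,199),.03),("driver",(301,187),(369,185),.01)]:
    w=ray(KT,[a,b],z); print(n,w[:,:2].ravel(),*line(*w))
s=cv2.imread("pics/side0.png");
cv2.imwrite("pics/a.png",np.vstack([cv2.resize(im[230:380,270:500],None,fx=3,fy=3,interpolation=2)[:, :],]))
E
```

```text
dock px [[277.2714 360.2528]
 [291.9257 247.9034]
 [341.6877 254.3941]
 [327.0334 366.7435]] 
 [[ 0.3695  0.0962]
 [ 0.6161  0.0663]
 [ 0.6012 -0.046 ]
 [ 0.3553 -0.0117]] [0.4855 0.0262 0.006 ]
dockpins@30 [0.5763 0.0132 0.3899 0.0357] [0.4831 0.0244 0.03  ] 3.0213540795619593 0.18775681444097378
rackholes [ 0.6268 -0.2773  0.4368 -0.3115] [ 0.5318 -0.2944  0.008 ] -2.963466210226427 0.1929642384278415
bar ends [ 0.591  -0.2668  0.4651 -0.3036] [ 0.5281 -0.2852  0.17  ] -2.857271257261204 0.13120811490176124
muff cups top outer [0.5038 0.3577 0.4871 0.1983] [0.4954 0.278  0.086 ] -1.67493415910821 0.16027680824647017
glue cap [ 0.7196 -0.1886  0.7196 -0.1886] [ 0.7196 -0.1886  0.11  ] 0.0 0.0
tray [0.7233 0.2493 0.7234 0.1487] [0.7233 0.199  0.03  ] -1.5697735938084678 0.10056272440408444
driver [ 0.7573  0.0463  0.7623 -0.1105] [ 0.7598 -0.0321  0.01  ] -1.5388530317769549 0.15684101950112386
```

View pics/a.png

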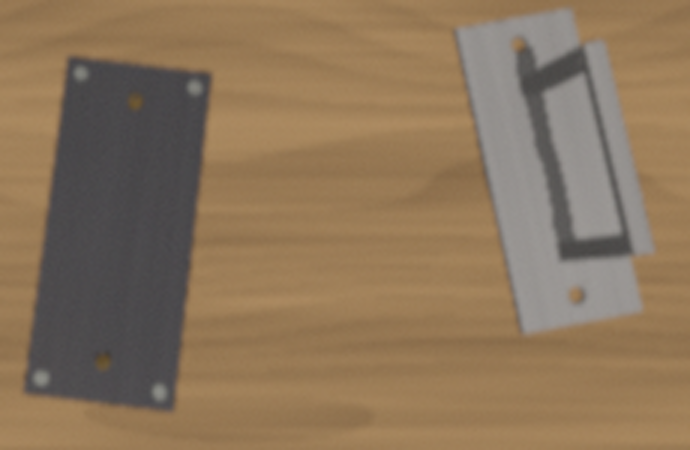

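```bash
python3 -m jog '[[10,-20,4,0,0,-0.08],[20,-44,7,0,0,-0.136],[20,-44,7,0,0,-0.136],[20,-44,7,0,0,-0.136],[20,-44,7,0,0,-0.136],[20,-44,7,0,0,-0.136],[20,-44,7,0,0,-0.136],[20,-44,7,0,0,-0.136],[20,-44,7,0,0,-0.136],[20,-44,7,0,0,-0.136],[20,-44,7,0,0,-0.136],[20,-44,7,0,0,-0.136]]' 1
python3 -m jog '[[20,-44,7,0,0,-0.136],[20,-40,6,0,0,-0.136],[10,-20,0,0,0,-0.1],[0,0,0,0,0,0],[0,0,0,0,0,0],[0,0,0,0,0,0]]'
python3 - <<'E'
from h import *
import pickle
s=status.get_state(); im=eyes.grab_frame("wrist"); cv2.imwrite("pics/wdock.png",im); pickle.dump(s,open("wdock.pkl","wb"))
print(s["q"],s["eef_pos"],s["ee_rot"],proj(cam("wrist",s),[[.5778,.013,.03],[.39,.0357,.03]]))
E
```

```text
t: 1.35
eef_pos: [0.4274, 0.1283, 0.3032]
ee_rot: [-3.14, -0.008, 2.784]
force: [0.9, 0.2, 0.5]
width: 0.0876
t: 1.95
eef_pos: [0.4786, 0.0151, 0.3174]
ee_rot: [-3.142, -0.007, 2.386]
force: [-0.2, 0.5, 0.5]
width: 0.0876
[ 0.4381 -0.018  -0.2435 -0.0064 -1.3479 -1.1922] [0.4786 0.0151 0.3174] [-3.1415 -0.0068  2.3861] [[265.7783 250.7153]
 [380.0982 167.4302]]
```

View pics/wdock.png

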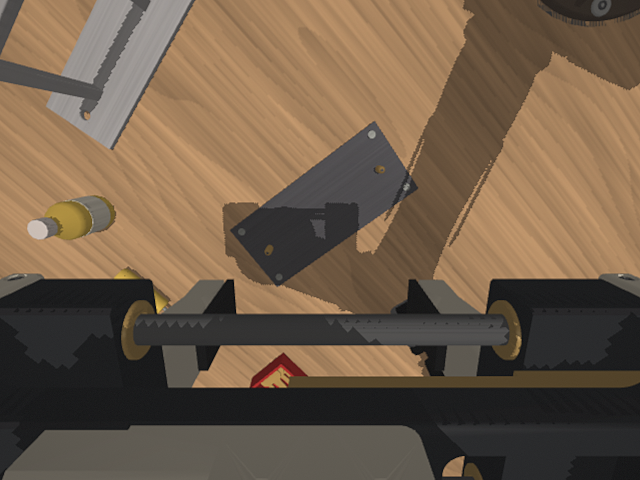

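The wrist view shows the dock's screws at about (372,134), (408,187), (241,231) and (279,278). The pins are at (269,250) and (379,169), within a few px of the predictions. I'll measure those features and then move over the rack.

```bash
cat > dock.py <<'E'
from h import *
import pickle
s=pickle.load(open("wdock.pkl","rb")); im=cv2.imread("pics/wdock.png"); KT=cam("wrist",s); hsv=cv2.cvtColor(im,cv2.COLOR_BGR2HSV).astype(int)
ctr=[]
for p in [(372,134),(408,187),(241,231),(279,278)]:
    x,y=p; w=hsv[y-8:y+9,x-8:x+9,2]; m=w>np.median(w)+40; yy,xx=np.nonzero(m); ctr.append((xx.mean()+x-8,yy.mean()+y-8))
W=ray(KT,ctr,.0065); print("screws",np.array(ctr),W[:,:2],W.mean(0))
P=[]
for p in [(269,250),(379,169)]:
    x,y=p; w=hsv[y-12:y+13,x-12:x+13]; m=(w[...,1]>110)&(w[...,2]>60); c=blobs(m,10)[0].reshape(-1,2)+[x-12,y-12]; 
    P.append(c.mean(0)); print(len(c),c.min(0),c.max(0),c.mean(0))
W=ray(KT,P,.018); print("pins",W[:,:2],*line(W[1],W[0]))
E
python3 dock.py
python3 -m jog '[[0,-20,0,0,0,-0.06],[5,-40,0,0,0,-0.08],[5,-44,0,0,0,-0.08],[5,-44,0,0,0,-0.08],[5,-44,0,0,0,-0.08],[5,-44,0,0,0,-0.08],[5,-40,0,0,0,-0.08],[5,-20,0,0,0,-0.08],[0,0,0,0,0,0],[0,0,0,0,0,0]]'
python3 - <<'E'
from h import *
import pickle
s=status.get_state(); im=eyes.grab_frame("wrist"); cv2.imwrite("pics/wrack.png",im); pickle.dump(s,open("wrack.pkl","wb"))
print(s["q"],s["eef_pos"],s["ee_rot"])
E
```

```text
screws [[371.7692 132.5962]
 [407.9677 185.0323]
 [234.1667 230.75  ]
 [279.6964 284.3036]] [[ 0.3667 -0.0022]
 [ 0.3754  0.084 ]
 [ 0.597  -0.036 ]
 [ 0.6083  0.0666]] [0.4869 0.0281 0.0065]
30 [265 245] [272 254] [268.3    249.9333]
22 [375 166] [384 172] [379.9091 169.    ]
pins [[0.5784 0.016 ]
 [0.3905 0.0391]] [0.4844 0.0275 0.018 ] -0.1220379207454763 0.18934810966646967
t: 3.0
eef_pos: [0.5149, -0.2801, 0.3171]
ee_rot: [3.14, -0.007, 1.772]
force: [-0.7, -0.2, -0.5]
width: 0.0877
[-0.1699  0.1699 -0.037  -0.0075 -1.3648 -1.198 ] [ 0.5149 -0.2801  0.3171] [ 3.1397 -0.0071  1.7721]
```

View pics/wrack.png

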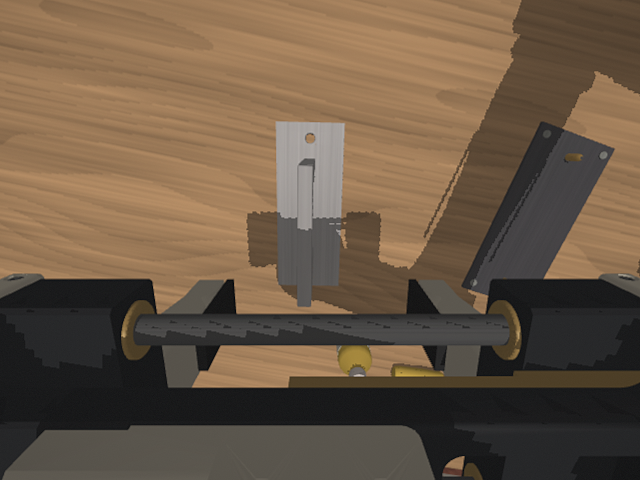

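The wrist view shows the bar from about (305,163) to (304,306), and the foot's far hole at (310,138).

Run:
```python
from h import *
import pickle
s=pickle.load(open("wrack.pkl","rb")); im=cv2.imread("pics/wrack.png"); KT=cam("wrist",s); g=cv2.cvtColor(im,cv2.COLOR_BGR2GRAY).astype(int)
for r in (175,195,235,295): print(r,g[r,285:325])
W=ray(KT,[(305.5,164),(304.5,306)],.17); print(W[:,:2],*line(W[1],W[0]))
print("hole",ray(KT,[(310,138)],.008), "foot end", ray(KT,[(277,122),(344,122.5)],.008))
print(proj(KT,[[.532,-.294,.17],[.528,-.285,.17]]))
```

```text
175 [163 161 157 158 162 161 158 160 161 160 161 164 134 140 153 155 154 155
 156 156 158 160 156 155 153 156 151 114  81 145 164 160 164 160 155 156
 157 159 161 161]
195 [160 158 154 155 157 157 154 155 157 158 158 161 136 143 154 152 152 153
 155 156 157 157 154 154 153 155 144  96 139 158 155 156 158 155 152 153
 153 156 158 157]
235 [87 89 89 87 90 89 85 87 88 89 90 89 86 87 89 87 88 88 89 90 90 89 89 89
 88 90 84 86 87 86 85 87 87 87 85 86 88 90 89 90]
295 [137 139 142 131 125 129 100  81  82  82  80  77  85  89  89  87  86  88
  87  89  88  90  90  89  89  90  79  74  76  75  77  76  76  77  76  77
  77  78  79  79]
[[ 0.4608 -0.3027]
 [ 0.5959 -0.2779]] [ 0.5284 -0.2903  0.17  ] -2.9600422990011115 0.13738457485984729
hole [[ 0.4366 -0.3076  0.008 ]] foot end [[ 0.4256 -0.3535  0.008 ]
 [ 0.4087 -0.2678  0.008 ]]
[[300.3596 242.1958]
 [310.605  240.0039]]
```

```bash
cat > go.py <<'E'
import sys; from h import *
s=status.get_state(); x,y,z,yaw=map(float,sys.argv[1:5])
Rn=R.from_euler("xyz",s["ee_rot"]); Rt=R.from_euler("xyz",[np.pi,0,yaw])
print("shift mm",(np.array([x,y,z])-s["eef_pos"])*1000,"turn",(Rt*Rn.inv()).as_rotvec(),"F",s["force"],"M",s["moment"],"w",s["width"],"t",s["t"])
E
python3 go.py .5285 -.2902 .145 1.7524
```

```text
shift mm [  13.6326  -10.4107 -172.079 ] turn [-0.0074  0.0005 -0.0202] F [ 0.4077 -0.5025 -0.2392] M [ 0.0665 -0.1499  0.0218] w 0.08762057639939684 t 3.05
```

```bash
python3 -m jog '[[7,-5,0,-0.004,0,-0.01],[6.5,-5,0,-0.0035,0,-0.01],[0,0,-25,0,0,0],[0,0,-30,0,0,0],[0,0,-30,0,0,0],[0,0,-25,0,0,0],[0,0,-10,0,0,0],[0,0,0,0,0,0],[0,0,0,0,0,0]]'; python3 go.py .5285 -.2902 .145 1.7524
```

```text
t: 3.95
eef_pos: [0.535, -0.2852, 0.1976]
ee_rot: [3.134, 0.006, 1.764]
force: [0.6, -0.7, 0.2]
width: 0.0876
shift mm [ -6.4572  -4.9881 -52.6321] turn [ 0.0045  0.0082 -0.012 ] F [ 0.5636 -0.6551  0.197 ] M [ 0.0464 -0.1711  0.0331] w 0.08760950631057002 t 3.95
```

```bash
python3 -m jog '[[-4,-3,-10,0.004,0.006,-0.01],[-3,-3,-20,0.002,0.003,-0.005],[0,0,-15,0,0,0],[0,0,-8,0,0,0],[0,0,0,0,0,0],[0,0,0,0,0,0]]'; python3 go.py .5285 -.2902 .145 1.7524
```

```text
t: 4.55
eef_pos: [0.5307, -0.2931, 0.1482]
ee_rot: [3.134, 0.002, 1.748]
force: [0.3, 0.7, 0.7]
width: 0.0875
shift mm [-2.228   2.8794 -3.1614] turn [0.0007 0.0079 0.0047] F [0.3291 0.6987 0.6534] M [ 0.0255 -0.1565 -0.0181] w 0.08746833296204623 t 4.55
```

```bash
python3 -m jog '[[-2.2,2.5,-3,0.001,0.008,0.005],[0,0,0,0,0,0],[0,0,0,0,0,0]]'; python3 go.py .5285 -.2902 .145 1.7524;  python3 -m jog '[[0,0,0,0,0,0],[0,0,0,0,0,0],[0,0,0,0,0,0],[0,0,0,0,0,0],[0,0,0,0,0,0],[0,0,0,0,0,0],[0,0,0,0,0,0],[0,0,0,0,0,0]]' 0 40; python3 go.py .5285 -.2902 .145 1.7524
```

```text
t: 4.85
eef_pos: [0.5294, -0.2907, 0.1469]
ee_rot: [3.14, 0.001, 1.753]
force: [0.1, -0.3, -0.5]
width: 0.0875
shift mm [-0.8512  0.4812 -1.8955] turn [ 0.0005  0.002  -0.0009] F [ 0.0578 -0.3474 -0.4593] M [ 0.0342 -0.1232 -0.0379] w 0.08749276525479659 t 4.85
t: 5.65
eef_pos: [0.5297, -0.2907, 0.1476]
ee_rot: [3.139, 0.001, 1.754]
force: [-0.3, 0.4, -0.2]
width: 0.0291
shift mm [-1.2427  0.4622 -2.6467] turn [ 0.0008  0.0031 -0.0012] F [-0.312   0.3514 -0.2235] M [ 0.0886 -0.1302 -0.0042] w 0.02910994325000385 t 5.65
```

Still closing, so I'll wait and then lift.

```bash
python3 -m jog '[[0,0,0,0,0,0],[0,0,0,0,0,0],[0,0,0,0,0,0],[0,0,0,0,0,0],[0,0,0,0,0,0]]'; python3 -m jog '[[0,0,5,0,0,0],[0,0,10,0,0,0],[0,0,20,0,0,0],[0,0,30,0,0,0],[0,0,30,0,0,0],[0,0,20,0,0,0],[0,0,0,0,0,0],[0,0,0,0,0,0]]'; python3 go.py .4844 .0275 .25 1.4488
```

```text
t: 6.15
eef_pos: [0.5299, -0.2913, 0.1476]
ee_rot: [3.139, 0.002, 1.753]
force: [0.1, -2.1, -0.5]
width: 0.0135
t: 6.95
eef_pos: [0.5236, -0.2872, 0.2625]
ee_rot: [-3.133, -0.009, 1.752]
force: [-0.9, 0.2, -7.1]
width: 0.0136
shift mm [-39.1561 314.6596 -12.5394] turn [-0.0086 -0.009  -0.3029] F [-0.8533  0.156  -7.1404] M [ 0.2177  0.125  -0.0048] w 0.013633452136338013 t 6.95
```

```bash
python3 -m jog '[[-2,15,0,-0.003,-0.003,-0.015],[-4,30,0,-0.003,-0.003,-0.03],[-4,35,0,-0.002,-0.002,-0.035],[-4,35,-2,0,0,-0.035],[-4,35,-2,0,0,-0.035],[-4,35,-2,0,0,-0.035],[-4,35,-2,0,0,-0.035],[-4,35,-2,0,0,-0.035],[-4,25,-2,0,0,-0.03],[-3,15,0,0,0,-0.015],[0,0,0,0,0,0],[0,0,0,0,0,0]]'; python3 go.py .4844 .0275 .25 1.4488
```

```text
t: 8.15
eef_pos: [0.4719, 0.0187, 0.2299]
ee_rot: [-3.109, -0.001, 1.435]
force: [-1.0, 1.4, -6.4]
width: 0.0136
shift mm [12.5459  8.7538 20.1134] turn [-0.005  -0.0318  0.0136] F [-1.0389  1.3912 -6.3707] M [ 0.4692 -0.2983 -0.0376] w 0.013554986962933035 t 8.15
```

```bash
python3 -m jog '[[6,5,0,-0.003,-0.016,0.007],[6,4,0,-0.002,-0.016,0.007],[0,0,0,0,0,0],[0,0,0,0,0,0]]'; python3 go.py .4857 .0275 .23 1.4488;  python3 -m jog '[[0,0,0,0,0,0],[0,0,0,0,0,0]]'; python3 go.py .4857 .0275 .23 1.4488
python3 - <<'E'
from h import *
import pickle
s=status.get_state(); im=eyes.grab_frame("wrist"); cv2.imwrite("pics/whold.png",im); pickle.dump(s,open("whold.pkl","wb"))
si=eyes.grab_frame("side"); cv2.imwrite("pics/shold.png",si); t=eyes.grab_frame("top"); cv2.imwrite("pics/thold.png",t)
cv2.imwrite("pics/c1.png",np.vstack([cv2.resize(im[20:320,120:520],(800,600))[:, :]]))
E
```

```text
t: 8.55
eef_pos: [0.4844, 0.0264, 0.2283]
ee_rot: [3.141, 0.002, 1.449]
force: [-0.1, 0.5, -7.1]
width: 0.0141
shift mm [1.3163 1.0636 1.6955] turn [0.0018 0.0005 0.0003] F [-0.0915  0.4842 -7.118 ] M [ 0.1971 -0.1264 -0.0006] w 0.014088671341101762 t 8.55
t: 8.75
eef_pos: [0.4844, 0.0259, 0.2283]
ee_rot: [3.141, 0.002, 1.448]
force: [-1.4, -0.8, -7.7]
width: 0.0136
shift mm [1.3181 1.5578 1.7267] turn [0.0019 0.0002 0.001 ] F [-1.357  -0.8289 -7.7094] M [-0.0786 -0.2924 -0.0329] w 0.013607291885341058 t 8.75
```

View pics/c1.png

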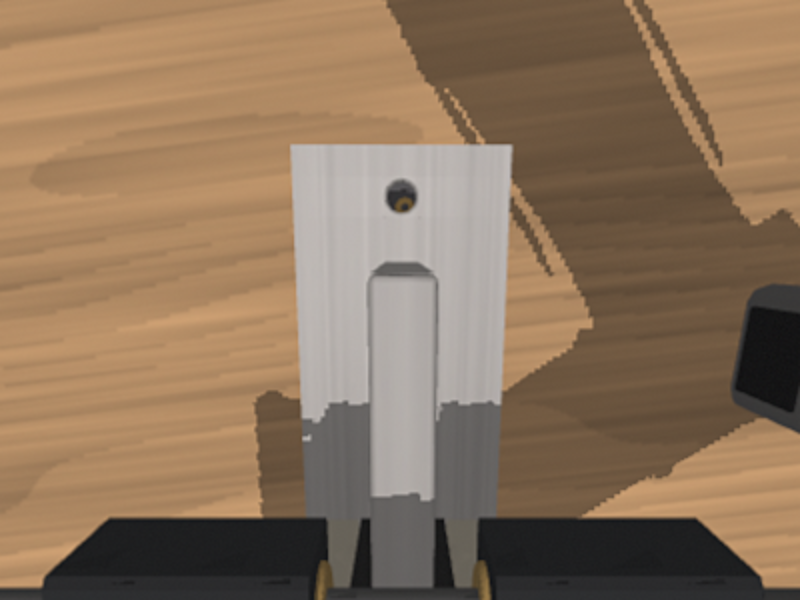

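Through the foot's hole, at full-frame (320.5,118), the dock pin shows slightly below and to the right, at about (322,121).

Run:
```python
from h import *
import pickle
s=pickle.load(open("whold.pkl","rb")); im=cv2.imread("pics/whold.png"); KT=cam("wrist",s)
w=im[106:132,308:334]; g=cv2.cvtColor(w,cv2.COLOR_BGR2GRAY)
m=g<110; c=blobs(m,20)[0].reshape(-1,2)+[308,106]; h=(c.min(0)+c.max(0))/2; print("hole",c.min(0),c.max(0))
hs=cv2.cvtColor(w,cv2.COLOR_BGR2HSV); o=(hs[...,1]>90)&m; yy,xx=np.nonzero(o); print("pin",xx.min()+308,xx.max()+308,yy.min()+106,yy.max()+106)
zt=s["eef_pos"][2]-.1476+.008; H=ray(KT,[h],zt)[0]; P=ray(KT,[[xx.mean()+308,yy.mean()+106]],.028)[0]
u=np.array([np.cos(-.122),np.sin(-.122)]); print("hole",H,"-> rack ctr",H[:2]+.095*u,"pin~",P,"pin pred",np.array([.4844,.0275])-.095*u)
Wb=ray(KT,[(305,155),(338,155)],s["eef_pos"][2]+.0224);print("bar end mid",Wb.mean(0), "ctr",Wb.mean(0)[:2]+.069*u, s["eef_pos"])
cv2.imwrite("pics/z.png",np.hstack([cv2.resize(w,(390,390),interpolation=0),cv2.resize(cv2.imread("pics/shold.png")[200:460,240:500],(390,390))]))
```

```text
hole [313 110] [327 125]
pin 317 326 119 125
hole [0.3891 0.038  0.0887] -> rack ctr [0.4834 0.0265] pin~ [0.3888 0.0391 0.028 ] pin pred [0.3901 0.0391]
bar end mid [0.4146 0.0363 0.2507] ctr [0.4831 0.0279] [0.4844 0.0259 0.2283]
```

View pics/z.png

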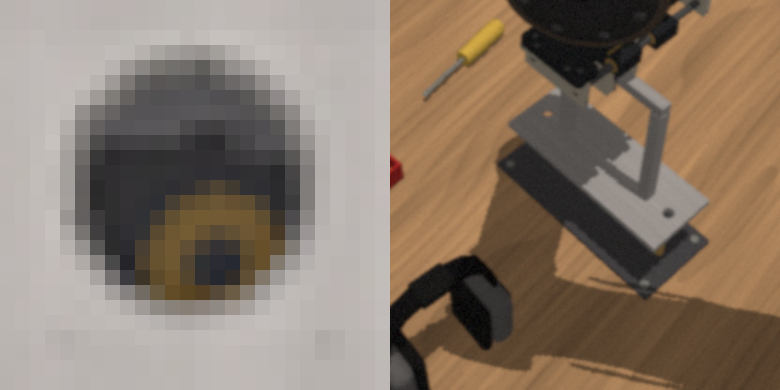

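The enlargement shows the pin tip at full-frame (321.8,122.8) and the hole centre at (320.3,117.5). In the side view the rack hangs plumb over the dock.

```bash
python3 - <<'E'
from h import *
import pickle
s=pickle.load(open("whold.pkl","rb")); KT=cam("wrist",s)
zt=s["eef_pos"][2]-.1476+.008
H=ray(KT,[(320.3,117.5)],zt)[0]; P=ray(KT,[(321.8,122.8)],.03)[0]; d=(P-H)[:2]
u=np.array([np.cos(-.122),np.sin(-.122)]);print(H,P,"need mm",d*1000,"along",d@u*1e3)
E
python3 go.py .4844 .0268 .18 1.4488
```

```text
[0.3892 0.0383 0.0887] [0.39   0.0394 0.03  ] need mm [0.8025 1.1284] along 0.6591815356575795
shift mm [ -0.0582   0.7469 -48.3611] turn [0.0018 0.0005 0.0009] F [-0.6833 -0.0557 -6.4756] M [ 0.0856 -0.1611 -0.049 ] w 0.013505528701220808 t 8.9
```

```bash
python3 -m jog '[[0.8,1.1,-8,0.001,0,0],[0,0,-12,0,0,0],[0,0,-12,0,0,0],[0,0,-6,0,0,0],[0,0,0,0,0,0],[0,0,0,0,0,0]]'; python3 go.py .4852 .0270 .185 1.4488
```

```text
t: 9.5
eef_pos: [0.4845, 0.027, 0.186]
ee_rot: [-3.141, 0.001, 1.448]
force: [0.5, 0.7, -7.0]
width: 0.0131
shift mm [ 0.6546  0.0239 -1.0181] turn [ 0.0012 -0.0012  0.0011] F [ 0.4525  0.6799 -7.0241] M [ 0.0729 -0.3533  0.0063] w 0.013149037920684174 t 9.5
```

```bash
python3 -m jog '[[0.7,0,0,0.001,-0.001,0.001],[0,0,0,0,0,0],[0,0,0,0,0,0]]'; python3 go.py .4852 .0270 .185 1.4488
python3 - <<'E'
from h import *
s=status.get_state(); im=eyes.grab_frame("wrist"); cv2.imwrite("pics/w3.png",im); KT=cam("wrist",s)
zt=s["eef_pos"][2]-.1476+.008; print(proj(KT,[[.39,.0394,.03]]))
t=eyes.grab_frame("side"); cv2.imwrite("pics/s3.png",t)
cv2.imwrite("pics/z3.png",np.hstack([cv2.resize(im[104:134,306:336],(390,390),interpolation=0),cv2.resize(t[240:400,300:460],(390,390))]))
E
```

```text
t: 9.8
eef_pos: [0.4859, 0.0272, 0.1869]
ee_rot: [3.14, -0.0, 1.449]
force: [0.6, -1.0, -6.6]
width: 0.0136
shift mm [-0.7223 -0.1829 -1.8695] turn [-0.0003  0.0013 -0.0002] F [ 0.6023 -0.9501 -6.594 ] M [ 0.0337 -0.2389 -0.0015] w 0.013636860897340604 t 9.8
[[319.9001 118.0456]]
```

View pics/z3.png

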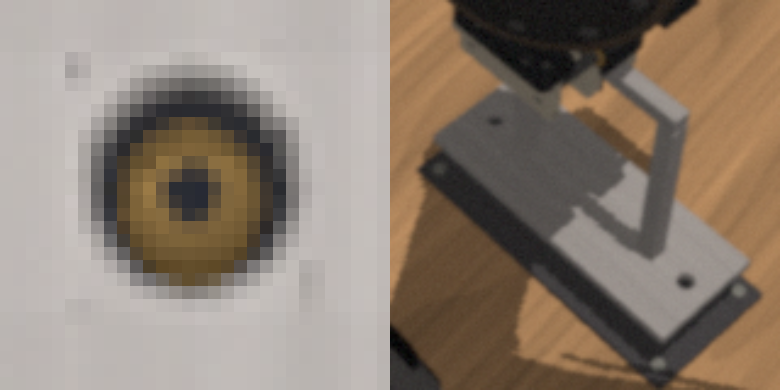

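The pin tip is now at full-frame (320.1,118.3) and the hole centre at (320.3,117.3), which is nearly concentric.

Run:
```python
from h import *
s=status.get_state(); KT=cam("wrist",s); zt=s["eef_pos"][2]-.1476+.008
H=ray(KT,[(320.3,117.3)],zt)[0]; P=ray(KT,[(320.1,118.3)],.03)[0]; print(H,P,(P-H)*1e3)
```

```text
[0.3908 0.0397 0.0473] [0.3903 0.0395 0.03  ] [ -0.4591  -0.1607 -17.2852]
```

```bash
python3 -m jog '[[-0.5,-0.2,-4,0,0,0],[0,0,-4,0,0,0],[0,0,-4,0,0,0],[0,0,-4,0,0,0],[0,0,0,0,0,0],[0,0,0,0,0,0]]'; python3 go.py .4853 .0270 .156 1.4488
```

```text
t: 10.5
eef_pos: [0.4852, 0.0269, 0.1693]
ee_rot: [3.14, -0.0, 1.449]
force: [0.5, -0.5, -6.7]
width: 0.0135
shift mm [  0.0675   0.0993 -13.3127] turn [-0.0003  0.0012 -0.0002] F [ 0.4544 -0.4618 -6.7154] M [ 0.0358 -0.3028  0.0054] w 0.013476610186799659 t 10.5
```

```bash
python3 -m jog '[[0,0,-4,0,0,0],[0,0,-4,0,0,0],[0,0,-3,0,0,0],[0,0,0,0,0,0],[0,0,0,0,0,0]]'; python3 -m jog '[[0,0,-1.5,0,0,0],[0,0,0,0,0,0],[0,0,-1.5,0,0,0],[0,0,0,0,0,0]]';python3 go.py .4853 .0270 .154 1.4488
```

```text
t: 11.0
eef_pos: [0.4854, 0.0269, 0.1574]
ee_rot: [3.14, -0.0, 1.449]
force: [-0.2, 0.6, -6.7]
width: 0.0135
t: 11.4
eef_pos: [0.4856, 0.027, 0.1544]
ee_rot: [3.14, -0.001, 1.449]
force: [-0.8, -0.5, -6.2]
width: 0.0137
shift mm [-0.2721 -0.0272 -0.4405] turn [-0.0005  0.0019 -0.0003] F [-0.8493 -0.5494 -6.1921] M [0.0433 0.0276 0.0178] w 0.013746015264856451 t 11.4
```

```bash
python3 -m jog '[[0,0,-1,0,0,0],[0,0,0,0,0,0]]'; python3 -m jog '[[0,0,-0.8,0,0,0],[0,0,0,0,0,0]]'; python3 -m jog '[[0,0,-0.8,0,0,0],[0,0,0,0,0,0]]'
```

```text
t: 11.6
eef_pos: [0.4858, 0.027, 0.1535]
ee_rot: [3.139, -0.001, 1.449]
force: [-1.2, 0.5, -7.4]
width: 0.014
t: 11.8
eef_pos: [0.4859, 0.0267, 0.1535]
ee_rot: [3.139, -0.0, 1.449]
force: [0.9, -0.6, -7.0]
width: 0.0137
t: 12.0
eef_pos: [0.486, 0.0265, 0.1535]
ee_rot: [3.138, -0.0, 1.45]
force: [0.3, 1.2, -7.1]
width: 0.0138
```

```bash
python3 -m jog '[[0,0,-2,0,0,0],[0,0,0,0,0,0]]'; python3 -m jog '[[0,0,-2,0,0,0],[0,0,0,0,0,0]]'
```

```text
t: 12.2
eef_pos: [0.4861, 0.0265, 0.1537]
ee_rot: [3.137, -0.0, 1.45]
force: [-0.0, 0.0, -6.8]
width: 0.0135
t: 12.4
eef_pos: [0.4861, 0.0264, 0.1535]
ee_rot: [3.136, -0.0, 1.451]
force: [-1.3, 1.7, -7.1]
width: 0.0135
```

```bash
python3 -m jog '[[0,0,-3,0,0,0]]'
python3 - <<'E'
from h import *
t=eyes.grab_frame("side"); cv2.imwrite("pics/s4.png",t); KT=cam("side")
cv2.imwrite("pics/s4c.png",cv2.resize(t[260:410,290:480],None,fx=4,fy=4))
E
```

```text
t: 12.5
eef_pos: [0.4862, 0.0262, 0.1532]
ee_rot: [3.135, 0.001, 1.452]
force: [-24.7, 3.7, 52.5]
width: 0.0138
```

View pics/s4c.png

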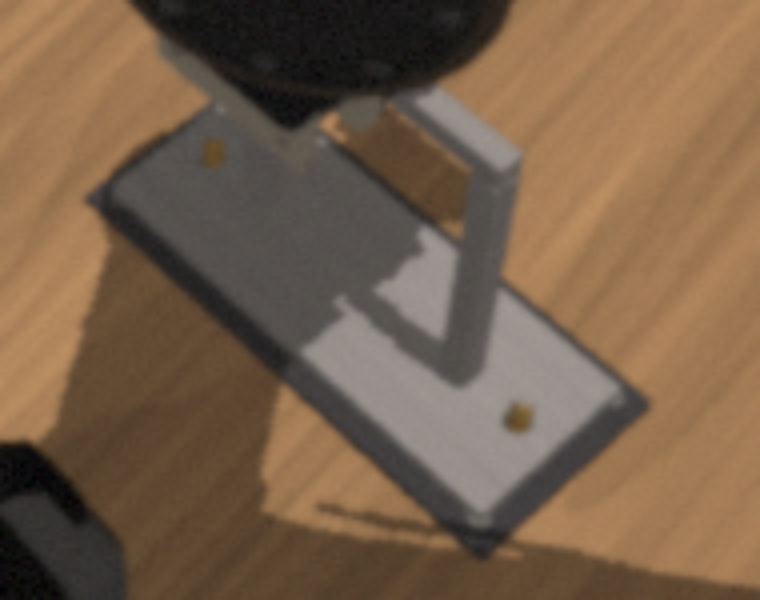

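Both pins show through the foot's holes and the rack sits on the plate. The press reached 52 N, so I'm easing off and releasing.

```bash
python3 -m jog '[[0,0,0.3,0,0,0],[0,0,0,0,0,0]]'; python3 -m jog '[[0,0,0,0,0,0],[0,0,0,0,0,0],[0,0,0,0,0,0],[0,0,0,0,0,0],[0,0,0,0,0,0],[0,0,0,0,0,0]]' 1;  python3 -m jog '[[0,0,8,0,0,0],[0,0,20,0,0,0],[0,0,40,0,0,0],[0,0,40,0,0,0],[0,0,30,0,0,0],[0,0,0,0,0,0]]'; python3 go.py .495 .278 .29 3.04
```

```text
t: 12.75
eef_pos: [0.4861, 0.0266, 0.1536]
ee_rot: [3.134, -0.001, 1.452]
force: [-1.7, 0.0, -6.2]
width: 0.0136
t: 13.35
eef_pos: [0.4891, 0.0272, 0.1542]
ee_rot: [3.13, -0.001, 1.453]
force: [-0.5, 0.0, -0.8]
width: 0.056
t: 13.95
eef_pos: [0.4876, 0.026, 0.2998]
ee_rot: [3.131, 0.0, 1.453]
force: [-0.8, -1.0, -0.5]
width: 0.0876
shift mm [  7.3551 251.9727  -9.8038] turn [-0.0073  0.0097  1.5867] F [-0.7961 -1.0423 -0.4991] M [ 0.0439 -0.175  -0.0619] w 0.08759915009229399 t 13.95
```

```bash
python3 -m jog '[[0,15,0,0,0,0.1],[0,22,0,-0.002,0.002,0.135],[0,22,0,-0.002,0.002,0.135],[1,22,0,-0.002,0.002,0.135],[1,22,0,-0.002,0.002,0.135],[1,22,0,0,0,0.135],[1,22,0,0,0,0.135],[1,22,0,0,0,0.135],[1,22,0,0,0,0.135],[1,22,0,0,0,0.135],[1,22,0,0,0,0.135],[1,15,0,0,0,0.1]]'; python3 -m jog '[[0,0,0,0,0,0.05],[0,0,0,0,0,0]]'; python3 go.py .495 .278 .29 3.04
python3 - <<'E'
from h import *
import pickle
s=status.get_state(); im=eyes.grab_frame("wrist"); cv2.imwrite("pics/wm.png",im); pickle.dump(s,open("wm.pkl","wb")); print(s["q"])
E
```

```text
t: 15.15
eef_pos: [0.4946, 0.2832, 0.304]
ee_rot: [3.136, 0.004, 3.062]
force: [0.3, -0.0, 0.2]
width: 0.0874
t: 15.35
eef_pos: [0.4943, 0.2851, 0.3032]
ee_rot: [3.137, 0.003, 3.119]
force: [0.2, -0.1, -0.2]
width: 0.0875
shift mm [  0.6701  -7.1255 -13.2356] turn [-0.0047  0.003  -0.0793] F [ 0.2161 -0.0805 -0.2077] M [ 0.0694 -0.0576 -0.0189] w 0.08745614245903818 t 15.35
[ 0.8653  0.1433 -0.1024 -0.001  -1.3196 -0.8873]
```

View pics/wm.png

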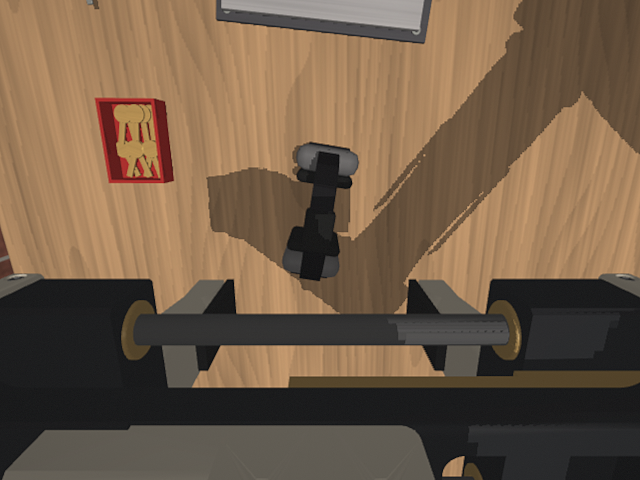

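The wrist view shows the muffs with cups at about (327,160) and (311,262) and the pad around (320,220). I'll measure these from a low-saturation mask.

Run:
```python
from h import *
import pickle
s=pickle.load(open("wm.pkl","rb")); im=cv2.imread("pics/wm.png"); KT=cam("wrist",s); hsv=cv2.cvtColor(im,cv2.COLOR_BGR2HSV)
m=np.zeros((480,640),np.uint8); m[125:279,270:380]=((hsv[...,1]<75))[125:279,270:380]
m=cv2.morphologyEx(m,cv2.MORPH_OPEN,np.ones((3,3)))
c=blobs(m)[0]; M=cv2.moments(c); print("cen",M["m10"]/M["m00"],M["m01"]/M["m00"],c.reshape(-1,2).min(0),c.reshape(-1,2).max(0))
for r in range(140,280,5):
    x=np.nonzero(m[r])[0]
    if len(x): 
        w=ray(KT,[(x.min(),r),(x.max()+1,r)],.15); print(r,x.min(),x.max(),"w150mm",np.round(1e3*np.linalg.norm(w[1]-w[0]),1), w.mean(0)[:2])
print("pred",proj(KT,[[.4954,.278,.159]]))
# top view cups/pad
t=cv2.imread("pics/top0.png"); h2=cv2.cvtColor(t,cv2.COLOR_BGR2HSV); m2=np.zeros((480,640),np.uint8); m2[270:330,138:236]=(h2[...,1]<90)[270:330,138:236]
c=blobs(m2); print([ (cv2.contourArea(k),cv2.minAreaRect(k)) for k in c[:3]])
```

```text
cen 318.85550404184494 210.68045649072752 [282 143] [358 278]
145 302 328 w150mm 23.8 [0.4982 0.2126]
150 298 349 w150mm 46.1 [0.4908 0.217 ]
155 296 356 w150mm 54.3 [0.4886 0.2213]
160 297 357 w150mm 54.5 [0.4878 0.2257]
165 298 357 w150mm 53.8 [0.4874 0.23  ]
170 299 355 w150mm 51.3 [0.488  0.2344]
175 297 349 w150mm 47.9 [0.4917 0.2388]
180 300 350 w150mm 46.3 [0.4899 0.2433]
185 314 349 w150mm 32.8 [0.4841 0.2479]
190 313 335 w150mm 21.0 [0.491  0.2523]
195 312 334 w150mm 21.1 [0.492  0.2569]
200 311 334 w150mm 22.1 [0.4926 0.2615]
205 311 333 w150mm 21.3 [0.4931 0.2661]
210 307 332 w150mm 24.2 [0.4955 0.2708]
215 306 334 w150mm 27.1 [0.4952 0.2755]
220 305 334 w150mm 28.1 [0.4958 0.2803]
225 304 333 w150mm 28.3 [0.4968 0.2851]
230 292 332 w150mm 38.8 [0.5031 0.2898]
235 290 335 w150mm 43.7 [0.5028 0.2947]
240 288 336 w150mm 46.8 [0.5034 0.2996]
245 287 337 w150mm 48.9 [0.5035 0.3046]
250 285 338 w150mm 52.0 [0.5042 0.3096]
255 283 337 w150mm 53.2 [0.5058 0.3146]
260 282 338 w150mm 55.4 [0.5059 0.3197]
265 283 338 w150mm 54.6 [0.5056 0.3249]
270 287 338 w150mm 50.9 [0.5038 0.3301]
275 300 335 w150mm 35.4 [0.499  0.3355]
pred [[320.2842 219.6977]]
[(371.5, ((213.70693969726562, 304.5172424316406), (22.19078826904297, 33.74575424194336), 23.198591232299805)), (351.0, ((161.0, 300.5), (19.0, 34.0), 90.0)), (126.0, ((155.3000030517578, 283.5999755859375), (13.597792625427246, 12.965337753295898), 18.434947967529297))]
```

```bash
python3 -m jog '[[1,1.5,-20,-0.002,0,-0.05],[1,1.5,-30,-0.002,0,-0.05],[1,0,-30,0,0,-0.05],[0,0,-20,0,0,0],[0,0,0,0,0,0],[0,0,0,0,0,0]]'; python3 go.py .497 .288 .147 2.967
```

```text
t: 16.0
eef_pos: [0.4979, 0.286, 0.2028]
ee_rot: [3.138, 0.006, 2.949]
force: [0.4, -0.4, 0.7]
width: 0.0875
shift mm [ -0.9055   2.007  -55.8153] turn [-0.0021  0.0067  0.0182] F [ 0.4251 -0.353   0.699 ] M [ 0.1169 -0.0788  0.0777] w 0.08752024820928712 t 16.0
```

```bash
python3 -m jog '[[-0.5,1,-15,-0.002,0.006,0.018],[-0.4,1,-20,0,0,0],[0,0,-12,0,0,0],[0,0,-5,0,0,0],[0,0,0,0,0,0],[0,0,0,0,0,0]]'; python3 go.py .497 .288 .147 2.967
```

```text
t: 16.6
eef_pos: [0.4991, 0.2895, 0.1524]
ee_rot: [3.136, 0.004, 2.969]
force: [-0.6, 0.3, 0.1]
width: 0.0871
shift mm [-2.0943 -1.516  -5.4246] turn [-0.0049  0.0054 -0.0022] F [-0.5745  0.292   0.0978] M [ 0.0715 -0.0671  0.0256] w 0.08711572842762813 t 16.6
```

```bash
python3 -m jog '[[-2,-1.5,-4.5,-0.005,0.005,-0.002],[0,0,0,0,0,0],[0,0,0,0,0,0]]'; python3 go.py .497 .288 .147 2.967
```

```text
t: 16.9
eef_pos: [0.4976, 0.2885, 0.1491]
ee_rot: [3.14, 0.001, 2.967]
force: [-0.0, 0.2, 0.0]
width: 0.0878
shift mm [-0.5811 -0.49   -2.0941] turn [-0.0011  0.0017 -0.0003] F [-0.0334  0.1792  0.0244] M [ 0.114  -0.0199 -0.0133] w 0.08776269624016333 t 16.9
```

```bash
python3 -m jog '[[0,0,-2.5,0,0.001,0],[0,0,0,0,0,0]]';python3 -m jog '[[0,0,0,0,0,0],[0,0,0,0,0,0],[0,0,0,0,0,0],[0,0,0,0,0,0],[0,0,0,0,0,0],[0,0,0,0,0,0],[0,0,0,0,0,0],[0,0,0,0,0,0],[0,0,0,0,0,0],[0,0,0,0,0,0]]' 0 30; python3 go.py .497 .288 .147 2.967
```

```text
t: 17.1
eef_pos: [0.4977, 0.2887, 0.1468]
ee_rot: [3.14, 0.001, 2.967]
force: [-0.6, 0.2, -0.4]
width: 0.0883
t: 18.1
eef_pos: [0.4979, 0.2887, 0.147]
ee_rot: [3.14, 0.001, 2.968]
force: [0.2, -0.1, 0.1]
width: 0.0278
shift mm [-0.8506 -0.7319 -0.0428] turn [-0.0018  0.0015 -0.0005] F [ 0.1559 -0.1192  0.0703] M [ 0.0586 -0.085   0.0758] w 0.02779864621997903 t 18.1
```

```bash
python3 -m jog '[[0,0,4,0,0,0],[0,0,10,0,0,0],[0,0,20,0,0,0],[0,0,30,0,0,0],[0,0,30,0,0,0],[0,0,30,0,0,0],[0,0,30,0,0,0],[0,0,30,0,0,0],[0,0,25,0,0,0],[0,0,12,0,0,0],[0,0,0,0,0,0],[0,0,0,0,0,0]]'; python3 go.py .4846 .0279 .365 3.02
```

```text
t: 19.3
eef_pos: [0.4934, 0.285, 0.3796]
ee_rot: [-3.141, -0.003, 2.966]
force: [-0.7, 0.1, -2.7]
width: 0.0276
shift mm [  -8.8265 -257.0585  -14.6332] turn [ 0.0001 -0.0032  0.0538] F [-0.6703  0.0666 -2.6677] M [ 0.0375 -0.0759 -0.0153] w 0.027631438385494242 t 19.3
```

```bash
python3 -m jog '[[0,-10,0,0,0,0.005],[-1,-25,0,0,0,0.006],[-1,-32,0,0,0,0.006],[-1,-32,0,0,0,0.006],[-1,-32,0,0,0,0.006],[-1,-32,0,0,0,0.006],[-1,-32,0,0,0,0.006],[-1,-30,0,0,0,0.006],[-1,-20,0,0,0,0.005],[0,-8,0,0,0,0],[0,0,0,0,0,0],[0,0,0,0,0,0]]'; python3 go.py .4846 .0279 .365 3.02
```

```text
t: 20.5
eef_pos: [0.476, 0.0159, 0.3623]
ee_rot: [-3.124, -0.026, 3.022]
force: [0.3, 0.5, -2.2]
width: 0.0277
shift mm [ 8.631  11.9898  2.7195] turn [ 0.0142 -0.0275 -0.0026] F [ 0.262   0.533  -2.2055] M [ 0.1192 -0.1894 -0.0279] w 0.027715153673922032 t 20.5
```

```bash
python3 -m jog '[[4.5,6,2,0.007,-0.014,-0.002],[4.5,6,2,0.007,-0.014,0],[0,0,0,0,0,0],[0,0,0,0,0,0]]'; python3 go.py .4846 .0279 .365 3.02
python3 - <<'E'
from h import *
import pickle
s=status.get_state(); im=eyes.grab_frame("wrist"); sd=eyes.grab_frame("side"); cv2.imwrite("pics/wp.png",im); cv2.imwrite("pics/sp.png",sd); pickle.dump(s,open("wp.pkl","wb"))
cv2.imwrite("pics/v11.png",np.hstack([cv2.resize(im[60:380,120:520],(480,384)),cv2.resize(sd[130:450,230:480],(300,384))]))
E
```

```text
t: 20.9
eef_pos: [0.4861, 0.0316, 0.3659]
ee_rot: [3.14, 0.002, 3.024]
force: [0.1, 0.7, -3.1]
width: 0.0279
shift mm [-1.4851 -3.7351 -0.912 ] turn [-0.0013  0.0021 -0.0035] F [ 0.0778  0.6905 -3.0754] M [ 0.072  -0.0492 -0.0368] w 0.027878526100529977 t 20.9
```

View pics/v11.png

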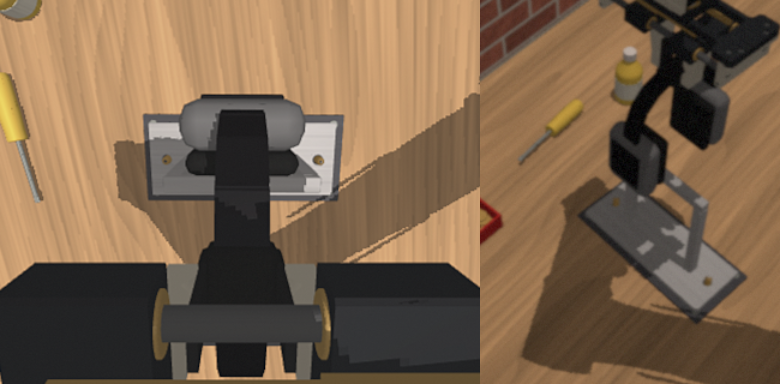

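Muffs are aligned over the rack: the pins are at crop x 167 and 318 and the cup and band are centred at 242. Descending with checks.

```bash
python3 -m jog '[[-1.5,-3.7,0,-0.001,0.002,-0.003],[0,0,-6,0,0,0],[0,0,-12,0,0,0],[0,0,-8,0,0,0],[0,0,0,0,0,0],[0,0,0,0,0,0]]'; python3 go.py .4846 .0279 .178 3.02
```

```text
t: 21.6
eef_pos: [0.4837, 0.0269, 0.3365]
ee_rot: [-3.141, -0.002, 3.019]
force: [0.4, 0.4, -2.2]
width: 0.0279
shift mm [   0.9404    0.9957 -158.5181] turn [ 0.0005 -0.0021  0.0005] F [ 0.4419  0.4381 -2.17  ] M [ 0.1097 -0.0455  0.0625] w 0.027853414697042375 t 21.6
```

```bash
python3 -m jog '[[0.9,0.9,-8,0,-0.002,0],[0,0,-14,0,0,0],[0,0,-18,0,0,0],[0,0,-18,0,0,0],[0,0,-14,0,0,0],[0,0,-8,0,0,0],[0,0,0,0,0,0],[0,0,0,0,0,0]]'; python3 go.py .4846 .0279 .178 3.02
```

```text
t: 22.4
eef_pos: [0.4856, 0.0283, 0.253]
ee_rot: [3.141, 0.003, 3.02]
force: [0.3, 0.1, -1.9]
width: 0.028
shift mm [ -0.972   -0.4099 -75.0115] turn [-0.0004  0.0034  0.0005] F [ 0.3431  0.0618 -1.8861] M [ 0.0428 -0.047   0.0245] w 0.0280351089845878 t 22.4
```

```bash
python3 -m jog '[[-0.9,-0.4,-8,0,0.003,0],[0,0,-14,0,0,0],[0,0,-14,0,0,0],[0,0,-12,0,0,0],[0,0,-8,0,0,0],[0,0,-4,0,0,0],[0,0,0,0,0,0],[0,0,0,0,0,0]]'; python3 go.py .4846 .0279 .178 3.02
```

```text
t: 23.2
eef_pos: [0.4868, 0.0285, 0.1928]
ee_rot: [3.138, 0.006, 3.02]
force: [0.4, -0.5, -2.5]
width: 0.0274
shift mm [ -2.1948  -0.6389 -14.7561] turn [-0.0024  0.0062 -0.    ] F [ 0.3971 -0.5323 -2.452 ] M [ 0.1222 -0.0963  0.0272] w 0.027426374042217417 t 23.2
```

```bash
python3 -m jog '[[-1.5,-0.5,-4,-0.002,0.006,0],[0,0,-4,0,0,0],[0,0,-3,0,0,0],[0,0,0,0,0,0],[0,0,0,0,0,0]]'; python3 -m jog '[[0,0,-1.2,0,0,0]]'; python3 -m jog '[[0,0,-1,0,0,0]]';  python3 go.py .4846 .0279 .178 3.02
```

```text
t: 23.7
eef_pos: [0.4859, 0.0282, 0.182]
ee_rot: [3.14, 0.002, 3.02]
force: [-0.7, -0.2, -1.9]
width: 0.0277
t: 23.8
eef_pos: [0.486, 0.0283, 0.1809]
ee_rot: [3.14, 0.002, 3.02]
force: [-0.1, 0.3, -2.5]
width: 0.0279
t: 23.9
eef_pos: [0.4861, 0.0283, 0.1799]
ee_rot: [3.14, 0.002, 3.02]
force: [0.2, -0.7, -2.3]
width: 0.0276
shift mm [-1.4782 -0.4193 -1.871 ] turn [-0.0011  0.0021 -0.0003] F [ 0.2239 -0.7055 -2.3118] M [ 0.0632 -0.071  -0.0387] w 0.027620325676727037 t 23.9
```

```bash
python3 -m jog '[[0,0,-1,0,0,0]]'; python3 -m jog '[[0,0,-0.8,0,0,0]]';  python3 -m jog '[[0,0,-0.6,0,0,0]]'
```

```text
t: 24.0
eef_pos: [0.4861, 0.0284, 0.1789]
ee_rot: [3.14, 0.002, 3.02]
force: [0.7, 0.3, -2.2]
width: 0.0279
t: 24.1
eef_pos: [0.4861, 0.0283, 0.178]
ee_rot: [3.14, 0.002, 3.02]
force: [0.0, 0.1, -1.4]
width: 0.0277
t: 24.2
eef_pos: [0.4862, 0.0283, 0.1779]
ee_rot: [3.14, 0.002, 3.021]
force: [-5.8, 2.2, 8.2]
width: 0.0274
```

Contact at the expected height. Releasing.

```bash
python3 -m jog '[[0,0,0.1,0,0,0]]'; python3 -m jog '[[0,0,0,0,0,0],[0,0,0,0,0,0],[0,0,0,0,0,0],[0,0,0,0,0,0],[0,0,0,0,0,0]]' 0.7;  python3 -m jog '[[0,0,4,0,0,0],[0,0,10,0,0,0],[0,0,25,0,0,0],[0,0,35,0,0,0],[0,0,35,0,0,0],[0,0,30,0,0,0],[0,0,0,0,0,0]]'; python3 -m jog '[[-10,0,10,0,0,0],[0,30,0,0,0,0],[0,40,0,0,0,0],[0,40,0,0,0,0],[0,40,0,0,0,0],[0,40,0,0,0,0],[0,40,0,0,0,0],[0,20,0,0,0,0],[0,0,0,0,0,0],[0,0,0,0,0,0]]'
python3 - <<'E'
from h import *
sd=eyes.grab_frame("side"); t=eyes.grab_frame("top"); cv2.imwrite("pics/sf.png",sd); cv2.imwrite("pics/tf.png",t)
cv2.imwrite("pics/v12.png",np.hstack([cv2.resize(sd[180:420,230:480],(417,400)),cv2.resize(t[160:400,200:430],(383,400))]))
a=cv2.imread("pics/top0.png"); d=cv2.absdiff(a,t).max(2)
for n,(x0,x1,y0,y1) in dict(tray=(205,260,178,220),driver=(295,375,175,195),glue=(392,425,180,216)).items(): print(n,(d[y0:y1,x0:x1]>40).sum())
E
```

```text
t: 24.3
eef_pos: [0.4863, 0.0284, 0.1782]
ee_rot: [3.14, 0.003, 3.021]
force: [0.3, -0.6, -3.2]
width: 0.0273
t: 24.8
eef_pos: [0.4873, 0.0286, 0.1789]
ee_rot: [3.139, 0.005, 3.021]
force: [0.2, 0.2, 1.3]
width: 0.0593
t: 25.5
eef_pos: [0.4861, 0.0274, 0.3272]
ee_rot: [3.14, 0.006, 3.021]
force: [1.0, 0.1, -0.0]
width: 0.0614
t: 26.5
eef_pos: [0.4678, 0.2831, 0.3432]
ee_rot: [3.141, 0.007, 3.018]
force: [0.1, 0.7, 0.0]
width: 0.0613
tray 0
driver 0
glue 0
```

View pics/v12.png

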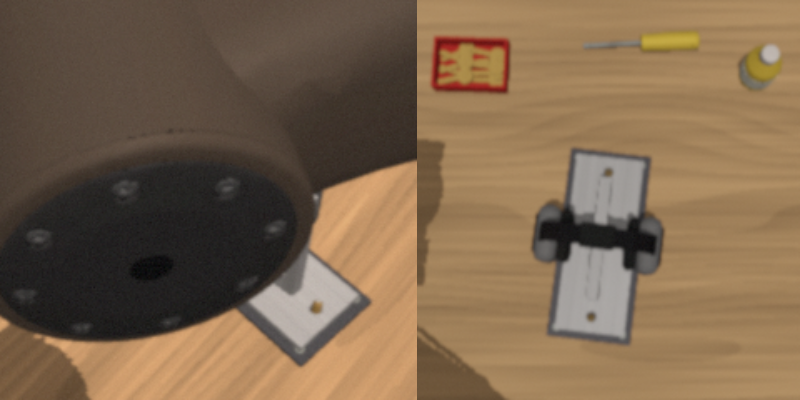

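The top view shows the rack inside the plate outline with both pins through, and the band over the bar with a cup on each side. In the side view the arm hides the muffs. I'll check that nothing is still moving, then hand in.

```bash
python3 -m jog '[[0,0,0,0,0,0],[0,0,0,0,0,0],[0,0,0,0,0,0],[0,0,0,0,0,0],[0,0,0,0,0,0]]'
python3 - <<'E'
from h import *
from station import workorder
t=eyes.grab_frame("top"); a=cv2.imread("pics/tf.png"); print((cv2.absdiff(a,t).max(2)[225:390,250:360]>40).sum()); workorder.job_done()
E
```

```text
t: 27.1
eef_pos: [0.4685, 0.2789, 0.3446]
ee_rot: [3.139, 0.008, 3.013]
force: [0.1, -0.3, -0.8]
width: 0.0613
0
the job is handed in; nothing more can be done
```

The job is handed in at about 27 s: the rack is on both pins and let go, and the ear defenders hang on its bar.

- **Rack:** it came down on the plate at the expected height. While it was held, the side camera showed both pins through the foot, and the last top view still shows both.
- **Ear defenders:** the headband touched the bar at the expected height with about 8 N, and I released it there. The last top view shows one cup on either side of the bar. A second top frame about half a second later showed no change.
- **Bystanders:** the glue bottle, screwdriver and key tray show no pixel change from the first top image.

Two points were less than ideal:
- **Rack press:** an extra downward step, made to confirm the rack was seated, read 52 N vertical and 25 N sideways at the wrist. That is under the 120 N wrist limit, and it went through the rack in the fingers, not the arm or the gripper's body.
- **Blocked side view:** the arm covered the ear defenders in the last side picture. That they hang freely rests on the top view and the touch-down height.

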